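# Extend the telescoping tile brush to its second stop and hold it

## Task

Put the closed telescoping tile brush into its yellow dish bristles down, with the tube lying in the dish's notch, so the dish keeps the head back. Press the orange lock button, pull the handle out past the first stop to the second (full length), and let the button spring out again so the tube is locked. Then lift the locked, extended brush clear of dish and counter, about a hand's breadth up and roughly level, and finish while still holding it there; leave the bowl, box, pie tin and salt jar alone.

Things in the scene. Friction and masses are not known exactly. Their poses are not given: they have to be found in the camera images.
- brush: Loose telescoping tile brush, 0.34 kg, green handle. Origin under mid-handle at bristle-tip level; +x along the handle to the brush head, +z up, bristles down (so at the start, +x roughly world +y). Tube axis 24 mm above. Handle: bar 28 mm wide (y), 30 tall, x -130 to +110 mm; its underside lies 9 mm above the counter. Mass centre x 40 mm closed, 70 extended
- brush_grip (a point): middle of the handle on the tube axis, 24 mm above the brush origin, same axes
- brush_butt (a point): centre of the black rubber butt bumper (42 mm wide, 48 tall, 14 long) on the tube axis, 123 mm behind brush_grip; the brush rests on this bumper and the bristles
- brush_head (a point): centre of the bristle tips under the brush head; moves with the tube; +x away from the handle, +z away from the bristles. Head 70 mm long (x), 60 wide: solid back 15 to 33 mm above this point, stiff bristles below. 179 mm ahead of the brush origin when closed, 279 at the second stop. Behind it a 22 mm ferrule (16 long), then bare 14 mm tube
- button_face (a point): centre of the orange lock button's outer face, 18 mm long (x) by 12 tall, on the handle's -y side (away from the robot at the start), 88 mm ahead of and level with brush_grip. It stands 4.5 mm out, so handle plus button is 32.5 mm wide. Squeezing the handle across its width here pushes it flush
- brush_button (a joint): lock button travel in m: 0 out (tube locked if at a stop), 0.0045 flush. Spring 3 N at first, 7 N when flush. Frees the tube from about 0.003 on; let go between stops it stays about 0.0025 in until the tube reaches a stop, then springs out to 0
- brush_ext (a joint): how far the tube is drawn out in m: 0 closed, stops (lock holes) at 0.05 and 0.10, hard end at 0.1005. Locked with about 2 mm play. Slides with about 3 N when unlocked and stays where it is left
- dish: Yellow glazed brush dish with blue rim lines, fixed. Origin on the counter under the well's centre. Well 84 mm (x) by 74 mm inside; walls 6 mm thick, 24 high. The -x wall is 8 mm thick, 34 high, with a notch 26 mm wide, open on top, bottom 12 mm above the counter. Dish +x is roughly world +y. Pulling the handle along dish -x brings the head's back against the notched wall
- dish_well (a point): centre of the well's floor, 4 mm above the counter, axes as the dish: where brush_head belongs, brush +x along dish +x (7 mm free all round), tube in the notch, handle and bumper out on the counter on the dish's -x side
- bowl: red ceramic bowl, 160 mm wide, 68 mm high, loose, bystander; origin under its centre
- lidded_box: clear plastic box with lid, 128 x 178 x 87 mm, loose, bystander; origin under its centre
- pie_tin: aluminium pie tin, 200 mm wide, 32 mm high, loose, bystander; origin under its centre
- salt_jar: small terracotta salt jar with wooden lid, 80 mm wide, 75 mm high, loose, bystander; origin under its centre
Things that resemble listed ones, but are neither listed nor needed, are in the scene too. Leave any black or pink look-alike of the dish alone.

How it is judged:
On the way, in this order (a step that is already met when the one before it is completed fails the run):
1. the closed brush lies with its head in the dish, bristles down, tube in the notch (x of brush_head in the frame of dish_well between -0.012 and 0.012 m and y of brush_head in the frame of dish_well between -0.012 and 0.012 m and z of brush_head in the frame of dish_well below 0.006 m and angle between brush_head's own z axis and vertical below 0.2 rad and x of brush_grip in the frame of dish_well below -0.12 m and value of joint brush_ext below 0.01 m), for 0.2 s.
2. the brush is drawn out to its second stop with the head still in the dish, and the lock button has sprung out (value of joint brush_ext above 0.096 m and value of joint brush_button below 0.0015 m and horizontal distance between brush_head and dish_well below 0.018 m and z of brush_head in the frame of dish_well below 0.012 m and angle between brush_head's own z axis and vertical below 0.25 rad), for 0.2 s.
At the end, for the whole second after the job is handed in: Still held by the fingers: tube out more than 96 mm, button pressed less than 1.5 mm, bristle tips over 50 mm and butt over 70 mm above the counter (handle below 350 mm), bristles down within 0.4 rad of level, still, touching nothing but the fingers (value of joint brush_ext above 0.096 m and value of joint brush_button below 0.0015 m and height (world z) of brush_head above 0.05 m and height (world z) of brush_butt above 0.07 m and height (world z) of brush_grip below 0.35 m and angle between brush_head's own z axis and vertical below 0.4 rad and contact force between brush and the fingers above 2 N and contact force between brush and dish below 0.1 N and linear speed of brush below 0.03 m/s and angular speed of brush below 0.2 rad/s and contact force between brush and bowl below 0.1 N and contact force between brush and lidded_box below 0.1 N and contact force between brush and pie_tin below 0.1 N and contact force between brush and salt_jar below 0.1 N); the arm keeps its last pose, push and grip.
It fails at once if the bowl, lidded box, pie tin or salt jar is moved more than 30 mm (distance of any of bowl, lidded_box, pie_tin, salt_jar from where it was at the start of the episode above 0.03 m).
It also fails if it takes over 46 s, if anything falls off the work surface, if the arm or the gripper's body presses on something with over 40 N, if the wrist force passes 120 N, or if a joint passes its speed limit or range.

## Robot

A 7-joint arm with a two-finger parallel gripper is mounted at the origin on the work surface. World frame = base frame: x ahead of the robot, y to its left, z up, the work surface at z = 0. Lengths are in m, angles in rad, forces in N, time in s.
With the tool pointing down it reaches from about 0.425 to 0.925 m from the base axis. Payload 6.8 kg.
Tool frame: the origin (TCP) lies at the very end of the fingers, on their centre line; the grasp point (between the pads) lies 19 mm behind it (r.tcp_to_grasp is the distance from the TCP to the grasp point, in m); z points along the fingers, y is the line along which they close (so a half turn about z gives the same grasp; the last joint's range is limited). The gripper opens to 85 mm and grips with 20 to 120 N. Pads are 22 mm wide; open, the fingers measure 114 mm over their backs; the gripper's body (76 mm by 85 mm) begins 54 mm behind the grasp point. The pads swing forward as they close: fully open they stand 13 mm farther back than shut.
Start: joints at [-1.313, 0.477, 0.022, 1.555, -0.011, 1.109, -0.083], TCP at [0.241, 0.63, 0.231] pointing down, gripper open.
Joint ranges: [-2.96, 2.96], [-0.34, 2.1], [-1.41, 1.46], [0.24, 2.44], [-1.37, 4.51], [0.17, 1.92], [-2.96, 2.96]. Speed limits (rad/s): [2.39, 2.39, 3.14, 3.14, 3.14, 3.14, 3.14].

## Interface

Orientations are given as a rotation vector (axis times angle).
In Python, from bench import r gives the robot as it stands.
- The arm moves only by the tool step_arm, never from a script. Its argument "moves" is a list of rows, each a list of 7 numbers: the shift along the tool's x, y, z in mm, then the turn, a rotation vector about the tool's x, y, z in rad, then the finger opening in mm, from 0 to 85.4. A call has 1 to 8 rows; each row is the pose to reach, as a shift and turn from the pose commanded when the call began, along the tool's axes at that moment; what a row does not reach only later rows make up. A row lasts 1/10 s, in which the tool goes at most 50 mm and 8.59 degrees, less where a joint would pass 70% of its speed; a pose out of reach is approached as far as the arm can. A call with a gripper value outside its range is refused whole. The fingers move at their own pace and stop on an object; "grip_force" is the grip in N (left out, the last holds). Time passes only in rows, so rows that repeat a pose let the fingers close. It gives the time, the measured TCP pose, the force, the opening and the grip force at its end, in the units of the state.
- r.get_obs(): the state, without advancing time (a new reading comes with each control period).
- r.grab_frame(name): name is "scene" or "top" or "wrist"; returns a dict with "image" (420x560x3 uint8, red, green, blue), "depth" (420x560 float32, m along the optical axis (not along the pixel's ray), 0 where there is no reading), "mtx" (3x3 intrinsics, pixels), "rvec" (rotation vector, rad) and "tvec" (3), from world to camera coordinates, as OpenCV has them. Camera axes: x right, y down, z forward; pixel columns grow to the right and rows downward; lengths in m; the calibration is good to about 2 mm. A picture is of the moment at which its call begins.
- r.hand_in(): hands the job in; it is judged then, once.
The state is a dict: "clock": time; "joints": joint angles; "qvel": joint speeds; "tau": joint torques, N m; "tcp_pos": TCP position; "orientation": TCP orientation; "contact_force": force on the tool from outside, world axes, zero at the start; "moment": the same for the moment, N m; "grip_width": finger opening in m; "gripper_force": force on a finger pad.
Only numpy, scipy, OpenCV 4.12 (cv2) and the standard library are available. Lean on these libraries where they do the work, as an engineer would, in place of code of your own. Each camera call takes 0.05 s, during which the arm holds its last target. There are 200 camera calls.

## Working session

There is one attempt and no reset: what is moved stays moved. The work goes in short steps, Python scripts to look and compute and a tool call to move; the robot and the scene stay as the last step left them, time stands still between calls to the robot, and variables do not carry over. Pictures are saved under pics/ and viewed, at most 10 in all, crops included, and the job is handed in when it is done.

Besides the shell and the picture viewer there is one more tool, called as name([rows], argument=value, ...), one row to a line, values as JSON. step_arm: Moves the arm, as the interface text tells. Its arguments: {"type":"object","properties":{"moves":{"type":"array","items":{"type":"array","items":{"type":"number"}}},"grip_force":{"type":"number"}},"required":["moves"]}

```bash
mkdir -p pics
cat > h.py <<'E'
import numpy as np, cv2
from scipy.spatial.transform import Rotation as R
from bench import r
def snap(n):
    f=r.grab_frame(n); np.savez(f'pics/{n}.npz',**f); return f
def px(f,u,v,z=None):
    M=R.from_rotvec(np.ravel(f['rvec'])).as_matrix(); K=f['mtx']; t=np.ravel(f['tvec'])
    ray=np.linalg.inv(K)@[u,v,1]
    c=-M.T@t; d=M.T@ray
    if z is None:
        return c+d*f['depth'][int(v),int(u)]
    return c+d*(z-c[2])/d[2]
E
python3 - <<'E'
from h import *
f=snap('top'); g=snap('scene')
for n,k in (('top',f),('scene',g)):
    cv2.imwrite(f'pics/{n}1.png',cv2.resize(k['image'],(800,600))[:,:,::-1])
print(r.get_obs())
E
```

```text
{'clock': 0.1, 'joints': array([-1.31308165,  0.47773114,  0.02236534,  1.55632186, -0.01154543,
        1.10931982, -0.08310229]), 'qvel': array([ 0.00038489, -0.00157294,  0.00033996, -0.00328008, -0.00089224,
        0.00025216, -0.00088741]), 'tau': array([ 5.20555564e-03, -5.97759748e+01,  1.61436148e+00, -2.81954634e+01,
        1.29078139e-02,  4.95762943e-03, -8.47073665e-06]), 'tcp_pos': array([0.24127642, 0.62984146, 0.23042716]), 'orientation': array([-5.71417608e-01, -3.08897256e+00,  2.57395347e-03]), 'contact_force': array([-0.00303571,  0.72764608, -0.14080744]), 'moment': array([0.03838147, 0.0170358 , 0.01589445]), 'gripper_force': 0.0, 'grip_width': 0.0852713483018291}
```

View pics/top1.png

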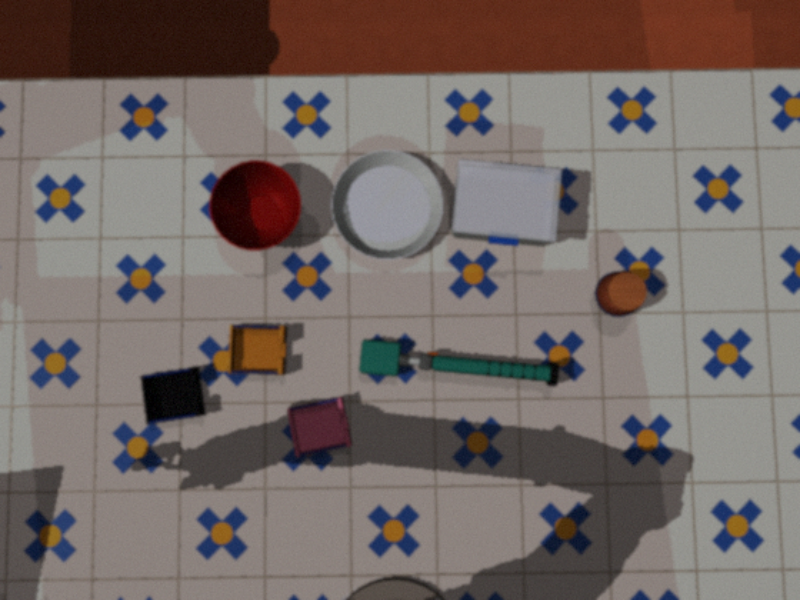

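View pics/scene1.png

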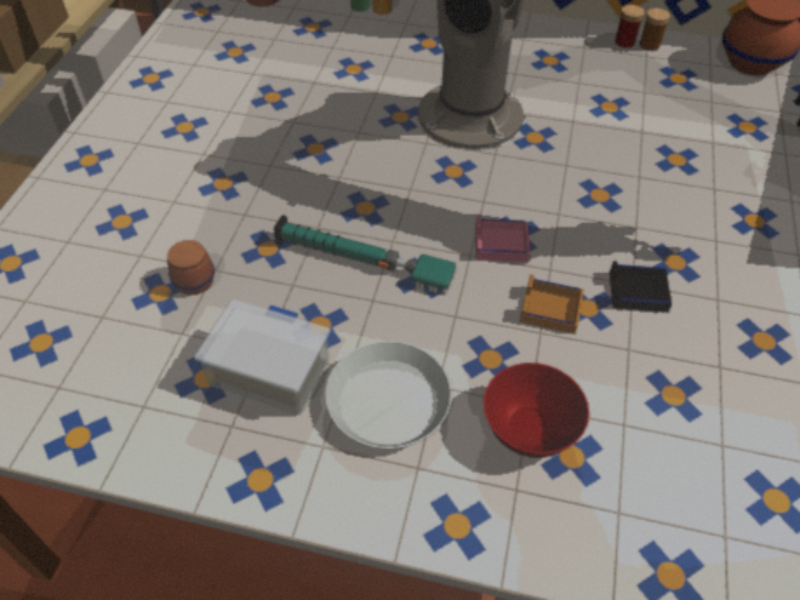

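The top picture shows the brush from its butt at (553,373) to its head at (380,357), the yellow dish at (258,348) with its notched wall on the right at (285,348), and the bystanders above. I'll enlarge the brush and dish strip.

Run:
```python
from h import *
f=dict(np.load('pics/top.npz'))
c=f['image'][215:280,150:400]
cv2.imwrite('pics/crop1.png',cv2.resize(c,None,fx=3.2,fy=3.2,interpolation=cv2.INTER_CUBIC)[:,:,::-1])
im=cv2.cvtColor(f['image'],cv2.COLOR_RGB2HSV)
def seg(lo,hi,box,z):
    m=cv2.inRange(im,lo,hi); k=np.zeros_like(m); u0,u1,v0,v1=box; k[v0:v1,u0:u1]=m[v0:v1,u0:u1]
    n,l,s,_=cv2.connectedComponentsWithStats(k); j=1+s[1:,4].argmax()
    v,u=np.where(l==j); P=np.array([px(f,a,b,z) for a,b in zip(u,v)])
    rc=cv2.minAreaRect(P[:,:2].astype(np.float32)*1000)
    print(s[j],'rect mm',rc, 'corners',cv2.boxPoints(rc).round().tolist(), 'mean',P.mean(0).round(4),
      'depthz',np.percentile([px(f,a,b)[2] for a,b in zip(u,v)],[5,50,95]).round(3))
print('handle');seg((70,80,30),(95,255,255),(300,392,240,275),.039)
print('head');seg((70,80,30),(95,255,255),(245,284,230,270),.033)
print('dish');seg((5,120,60),(28,255,255),(155,206,220,270),.015)
```

```text
handle
[302 249  84  18 833] rect mm ((475.6871643066406, -173.30844116210938), (206.5935821533203, 26.94622230529785), 84.29200744628906) corners [[452.0, -275.0], [479.0, -277.0], [499.0, -72.0], [473.0, -69.0]] mean [ 0.4757 -0.1741  0.039 ] depthz [0.034 0.038 0.042]
head
[252 238  29  25 631] rect mm ((497.0151062011719, 17.71894073486328), (67.88338470458984, 59.03150939941406), 84.38990783691406) corners [[464.0, -13.0], [523.0, -19.0], [530.0, 49.0], [471.0, 54.0]] mean [0.4965 0.0181 0.033 ] depthz [0.028 0.033 0.037]
dish
[ 164  228   37   34 1008] rect mm ((515.32861328125, 229.3719482421875), (90.17376708984375, 83.31903839111328), 86.71112823486328) corners [[471.0, 187.0], [554.0, 182.0], [560.0, 272.0], [476.0, 277.0]] mean [0.514  0.2297 0.015 ] depthz [0.    0.005 0.033]
```

View pics/crop1.png

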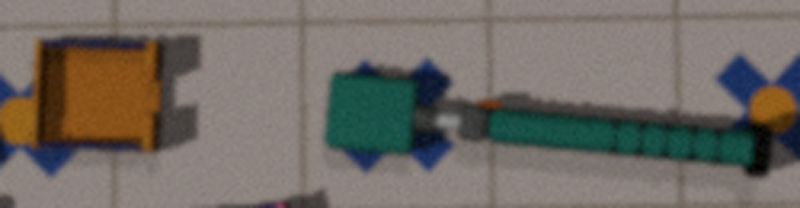

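The crop shows the dish spanning (36..158, 38..150) with its notch at (158,95), the orange button at (488,104) on the brush's +x world side, and the head at (372,112). The sizes match the ones given: head 68x59 and dish about 90x83. The brush head is near (0.497,0.018) with grip near (0.478,-0.160), and the dish is near (0.515,0.23). I'll fly over with a helper and look with the wrist camera.

```bash
cat >> h.py <<'E'
def go(p,ang):
    "shift mm / tool-z turn to TCP p, tool pointing down with closing line y at world angle ang (deg)"
    o=r.get_obs(); A=R.from_rotvec(o['orientation']).as_matrix()
    a=np.radians(ang); y=np.array([np.cos(a),np.sin(a),0]); z=np.array([0,0,-1.]); B=np.c_[np.cross(y,z),y,z]
    s=A.T@(np.array(p)-o['tcp_pos'])*1000; t=R.from_matrix(A.T@B).as_rotvec()
    print('shift',s.round(1),'turn',t.round(4),'at',o['tcp_pos'].round(4),'yang',np.degrees(np.arctan2(A[1,1],A[0,1])).round(2),'t',o['clock'],'F',o['contact_force'].round(1),'w',o['grip_width'])
E
python3 -c "
from h import *
go((.50,.10,.30),-6)"
```

```text
shift [-431.1 -402.3  -68.9] turn [-1.3000e-03  1.2000e-03  1.3097e+00] at [0.2413 0.6298 0.2304] yang 69.04 t 0.1 F [-0.   0.7 -0.1] w 0.0852713483018291
```

step_arm([
  [-431,-402,-69,0,0,1.31,85],
  [-431,-402,-69,0,0,1.31,85],
  [-431,-402,-69,0,0,1.31,85],
  [-431,-402,-69,0,0,1.31,85],
  [-431,-402,-69,0,0,1.31,85],
  [-431,-402,-69,0,0,1.31,85],
  [-431,-402,-69,0,0,1.31,85],
  [-431,-402,-69,0,0,1.31,85],
])

```text
clock: 0.9
tcp_pos: [0.4161, 0.2713, 0.2779]
orientation: [-2.222, -2.22, 0.0]
contact_force: [1.8, -0.1, 0.6]
grip_width: 0.085
gripper_force: 0.0
```

```bash
python3 -c "
from h import *
go((.50,.10,.30),-6)"
```

```text
shift [-171.2   84.1  -22.2] turn [-4.000e-04 -1.000e-04  1.036e-01] at [0.4161 0.2713 0.2779] yang -0.07 t 0.9 F [ 1.8 -0.1  0.6] w 0.08501676449905603
```

step_arm([
  [-170,84,-22,0,0,0.1,85],
  [-170,84,-22,0,0,0.1,85],
  [-170,84,-22,0,0,0.1,85],
  [-170,84,-22,0,0,0.1,85],
  [-170,84,-22,0,0,0.1,85],
  [-170,84,-22,0,0,0.1,85],
  [-170,84,-22,0,0,0.1,85],
])

```text
clock: 1.6
tcp_pos: [0.4999, 0.1051, 0.2993]
orientation: [-2.322, -2.115, 0.001]
contact_force: [-0.4, 0.9, 0.5]
grip_width: 0.0848
gripper_force: 0.0
```

Run:
```python
from h import *
go((.50,.10,.30),-6)
f=snap('wrist')
cv2.imwrite('pics/wrist1.png',cv2.resize(f['image'],(800,600))[:,:,::-1])
c=-R.from_rotvec(np.ravel(f['rvec'])).as_matrix().T@np.ravel(f['tvec']);print(c, [px(f,u,v,0).round(3) for u,v in((0,0),(559,0),(0,419),(559,419))])
```

```text
shift [-5.1  0.5 -0.7] turn [-0.0011 -0.      0.0116] at [0.4999 0.1051 0.2993] yang -5.33 t 1.6 F [-0.4  0.9  0.5] w 0.08482001437730693
[0.50714441 0.17804993 0.44329823] [array([0.208, 0.313, 0.   ]), array([0.816, 0.256, 0.   ]), array([ 0.021, -0.253,  0.   ]), array([ 0.892, -0.333,  0.   ])]
```

View pics/wrist1.png

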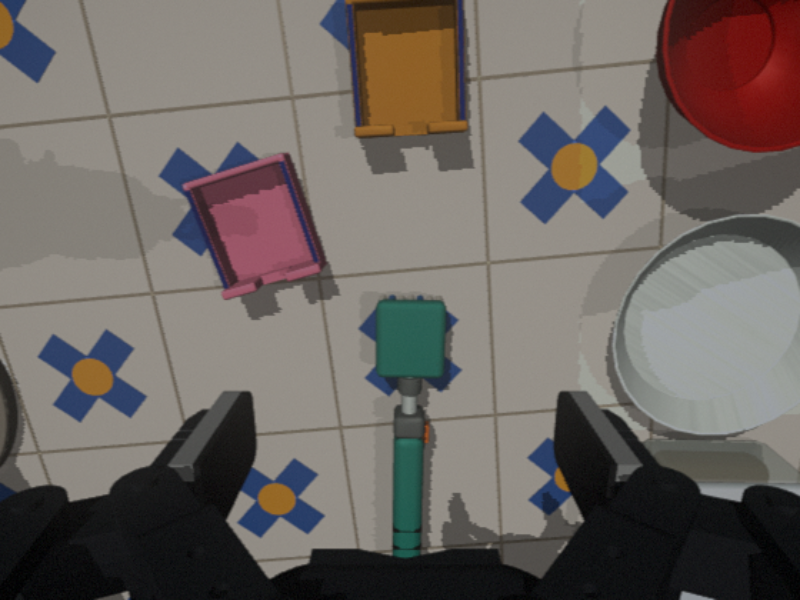

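The wrist view shows the dish at (410,65) with its notch at (410,128), the brush head at (411,338), the button at (427,433), and the handle below. I'll enlarge both for edge pixels.

Run:
```python
from h import *
f=np.load('pics/wrist.npz')['image']
a=cv2.resize(f[0:100,235:340],None,fx=4,fy=4,interpolation=cv2.INTER_CUBIC)
b=cv2.resize(f[200:320,255:325],None,fx=4,fy=4,interpolation=cv2.INTER_CUBIC)
c=np.zeros((480,700,3),np.uint8); c[:400,:420]=a; c[:,420:]=b
cv2.imwrite('pics/crop2.png',c[:,:,::-1])
```

```text
(no output)
```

View pics/crop2.png

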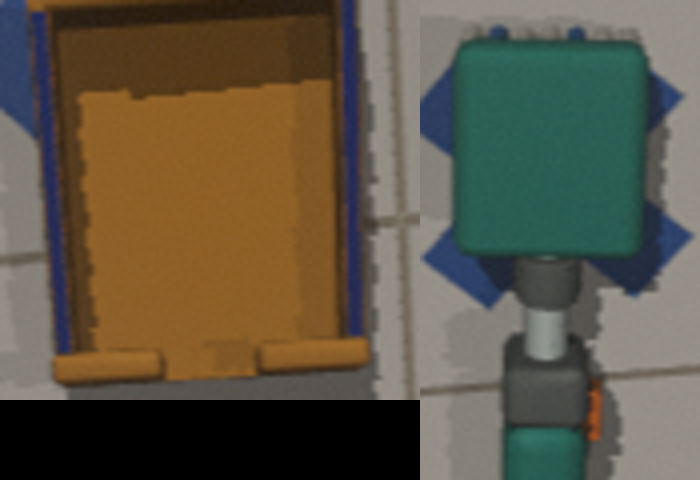

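The enlarged crop shows the notched wall from (55,370) to (368,354) with notch edges at (162,365) and (258,360), and the head back with corners (455,43), (645,43), (641,254) and (457,254).

Run:
```python
from h import *
f=dict(np.load('pics/wrist.npz'))
D=lambda X,Y,z:px(f,235+X/4,Y/4,z)[:2]*1000
B=lambda X,Y,z:px(f,255+(X-420)/4,200+Y/4,z)[:2]*1000
wl,wr=D(55,370,.034),D(368,354,.034); nl,nr=D(162,365,.034),D(258,360,.034)
print('wall',wl,wr,np.linalg.norm(wl-wr),'notch',nl,nr,np.linalg.norm(nl-nr))
print('side walls L',D(42,10,.024),D(63,350,.024),'R',D(346,10,.024),D(355,335,.024))
n=((wl+wr)/2+(nl+nr)/2)/2; w=wr-wl; 
for nm,d in (('wall',np.array([-w[1],w[0]])/np.linalg.norm(w)),('L',D(42,10,.024)-D(63,350,.024)),('R',D(346,10,.024)-D(355,335,.024))):
    d=d/np.linalg.norm(d); print(nm,'dir deg',np.degrees(np.arctan2(d[1],d[0])),'well',n+46*d)
h=[B(*p,.033) for p in((455,43),(645,43),(641,254),(457,254))]
print('head',np.mean(h,0),np.round(h,1)); hc=np.mean(h,0)
g=B(545,450,.039);k=B(549,280,.035);print('handle pt',g,'ferr',k)
v=hc-g;print('brush dir',np.degrees(np.arctan2(v[1],v[0])),np.linalg.norm(v))
u,vv=547*.7/1,0
L=px(f,393.5*.7,520*.7,.039)[:2]*1000;Rr=px(f,422*.7,520*.7,.039)[:2]*1000
v=hc-(L+Rr)/2;print('rear',(L+Rr)/2,np.linalg.norm(L-Rr),np.degrees(np.arctan2(v[1],v[0])))
print('button',B(596,410,.024))
```

```text
wall [470.54628055 191.34015946] [554.98338685 187.58764405] 84.52044896273496 notch [499.46334284 189.93483386] [525.36598098 188.80749597] 25.927158612949476
side walls L [476.95404708 279.87941693] [472.47942172 196.66176952] R [555.31004194 272.56008432] [552.8775842  193.09186148]
wall dir deg 87.45536145412686 well [514.63204302 235.37217434]
L dir deg 86.92216131830146 well [515.05960681 235.35117892]
R dir deg 88.24677014238996 well [513.9971113  235.39599925]
head [497.11624959  19.96179661] [[472.2  56.8]
 [528.5  51.6]
 [522.5 -16.9]
 [465.3 -11.6]]
handle pt [486.66613797 -79.90124982] ferr [493.17294848 -22.1594912 ]
brush dir 84.02605826948042 100.40833069887225
rear [ 478.39883436 -158.90714892] 26.91883493986173 84.0261291509166
button [504.02982809 -75.98573728]
```

```bash
python3 -c "
from h import *
go((.4825,-.118,.09),-6)"
```

```text
shift [-224.     3.5  209.4] turn [-0.001  -0.      0.0124] at [0.4999 0.1054 0.2994] yang -5.29 t 1.65 F [-0.5  0.2 -0.4] w 0.08509019497109291
```

step_arm([
  [-224,3.5,209,0,0,0.012,80],
  [-224,3.5,209,0,0,0.012,80],
  [-224,3.5,209,0,0,0.012,80],
  [-224,3.5,209,0,0,0.012,80],
  [-224,3.5,209,0,0,0.012,80],
  [-224,3.5,209,0,0,0.012,80],
  [-224,3.5,209,0,0,0.012,80],
  [-224,3.5,209,0,0,0.012,80],
])

```text
clock: 2.45
tcp_pos: [0.4819, -0.1195, 0.0897]
orientation: [-2.337, -2.097, 0.003]
contact_force: [0.6, 0.3, 0.4]
grip_width: 0.0798
gripper_force: 0.0
```

```bash
python3 -c "
from h import *
go((.4825,-.118,.009),-6)"
```

```text
shift [ 1.5  0.7 80.7] turn [-0.003   0.0002 -0.0033] at [ 0.4819 -0.1195  0.0897] yang -6.19 t 2.45 F [0.6 0.3 0.4] w 0.0797953344916371
```

step_arm([
  [1,0.5,50,0,0,0,70],
  [1,0.5,75,0,0,0,60],
  [1,0.5,80.5,-0.003,0,0,60],
  [1,0.5,80.5,-0.003,0,0,25],
  [1,0.5,80.5,-0.003,0,0,10],
  [1,0.5,80.5,-0.003,0,0,10],
  [1,0.5,80.5,-0.003,0,0,10],
  [1,0.5,80.5,-0.003,0,0,10],
], grip_force=60)

```text
clock: 3.25
tcp_pos: [0.4843, -0.1178, 0.012]
orientation: [2.334, 2.099, 0.006]
contact_force: [-2.2, 2.7, 6.2]
grip_width: 0.027
gripper_force: 59.2
```

step_arm([
  [0,0,0,0,0,0,10],
  [0,0,0,0,0,0,10],
  [0,0,-20,0,0,0,10],
  [0,0,-50,0,0,0,10],
  [0,0,-75,0,0,0,10],
  [0,0,-80,0,0,0,10],
])

```text
clock: 3.85
tcp_pos: [0.4854, -0.1187, 0.0934]
orientation: [2.332, 2.095, 0.01]
contact_force: [1.6, 0.1, -3.3]
grip_width: 0.0271
gripper_force: 60.7
```

Run:
```python
from h import *
d=np.radians(87.4);ax=np.array([np.cos(d),np.sin(d)])
p=np.array([.5145,.2354])-.139*ax;print(p)
go((*p,.09),-2.6)
f=snap('wrist')
cv2.imwrite('pics/wrist2.png',cv2.resize(f['image'],(800,600))[:,:,::-1])
```

```text
[0.50819454 0.09654309]
shift [216.4  -0.3   3.6] turn [ 0.0091 -0.0004 -0.0615] at [ 0.4854 -0.1187  0.0934] yang -6.12 t 3.85 F [ 1.6  0.1 -3.3] w 0.027050436643499143
```

View pics/wrist2.png

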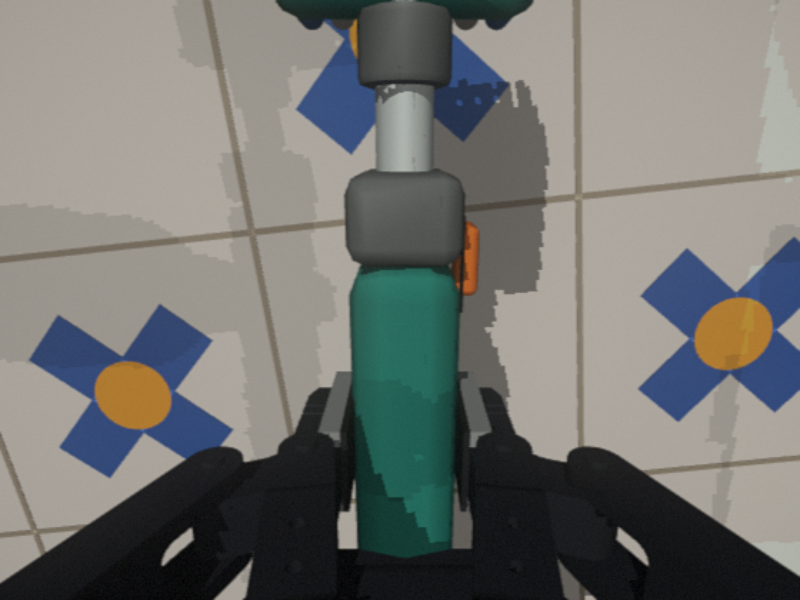

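The brush is held level and straight. The button is at (470,258), the ferrule at (404,45), and the handle centreline is near column 405. I'll work out where the brush sits in the hand.

Run:
```python
from h import *
f=dict(np.load('pics/wrist.npz'));o=r.get_obs();A=R.from_rotvec(o['orientation']).as_matrix()
T=lambda P:(A.T@(P-o['tcp_pos'])*1000).round(1)
za=.105
for n,u,v,z in(('button',471,258,za),('ferr rear',404,85,za+.011),('ferr mid',404,48,za+.011),('collar front',404,170,za+.015),('collar rear',404,265,za+.015),('handle',405,320,za+.015),('tube',405,130,za+.007)):
    P=px(f,u*.7,v*.7,z); print(n,T(P),'depth:',T(px(f,u*.7,v*.7)),P.round(4))
```

```text
button [ 44.8  18.2 -12.1] depth: [ 46.5  17.2 -19.8] [ 0.5077 -0.0758  0.105 ]
ferr rear [ 85.8   0.6 -23.2] depth: [ 85.9   0.6 -21.6] [ 0.4945 -0.0332  0.116 ]
ferr mid [ 93.1   0.6 -23.2] depth: [ 92.9   0.6 -25. ] [ 0.4953 -0.0259  0.116 ]
collar front [ 67.9   0.6 -27.2] depth: [ 67.6   0.6 -20.2] [ 0.4925 -0.051   0.12  ]
collar rear [ 46.4   0.6 -27.2] depth: [ 46.    0.6 -25.5] [ 0.4902 -0.0724  0.12  ]
handle [ 32.8   0.8 -27.3] depth: [ 33.5   0.8 -29.2] [ 0.489  -0.0859  0.12  ]
tube [ 76.5   0.8 -19.2] depth: [ 76.5   0.8 -21.1] [ 0.4938 -0.0424  0.112 ]
```

step_arm([
  [218,0,0,0.009,0,-0.061,10],
  [218,0,0,0.009,0,-0.061,10],
  [218,0,0,0.009,0,-0.061,10],
  [218,0,0,0.009,0,-0.061,10],
  [218,0,0,0.009,0,-0.061,10],
  [218,0,0,0.009,0,-0.061,10],
  [218,0,0,0.009,0,-0.061,10],
])

```text
clock: 4.6
tcp_pos: [0.5058, 0.098, 0.0894]
orientation: [-2.267, -2.168, 0.009]
contact_force: [-0.4, 0.1, -2.9]
grip_width: 0.0269
gripper_force: 60.5
```

Run:
```python
from h import *
go((.5077,.0985,.042),-2.6)
f=snap('wrist'); t=snap('top')
a=cv2.resize(f['image'][:210],(800,300))
b=cv2.resize(t['image'][215:275,155:315],(800,300),interpolation=cv2.INTER_CUBIC)
cv2.imwrite('pics/w3.png',np.vstack([a,b])[:,:,::-1])
```

```text
shift [ 0.6  2.3 47.4] turn [-0.0074  0.0009  0.0004] at [0.5058 0.098  0.0894] yang -2.58 t 4.6 F [-0.4  0.1 -2.9] w 0.02689967672301939
```

View pics/w3.png

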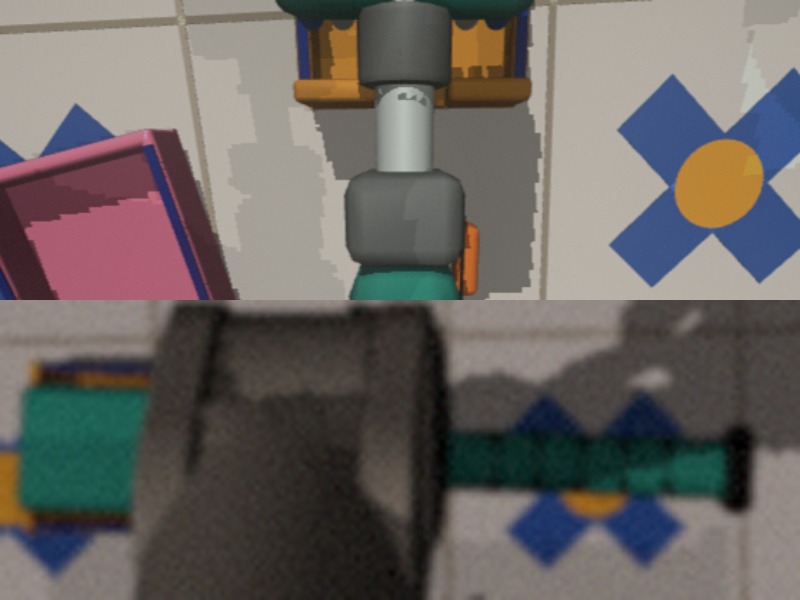

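The top half shows the notched wall from (294,92) to (530,92) behind the tube at column 404. The head is over the dish, which a small shift to the right will centre.

Run:
```python
from h import *
f=dict(np.load('pics/wrist.npz'));o=r.get_obs();A=R.from_rotvec(o['orientation']).as_matrix()
T=lambda P:(A.T@(P-o['tcp_pos'])*1000).round(1)
for n,u,v,z in(('wl',294,92,.034),('wr',530,92,.034),('wl in',296,81,.034),('wr in',528,81,.034),('notch r',448,92,.034),('ferr',404,45,.112)):
    P=px(f,u*.7,v*.7,z); print(n,T(P),P.round(4))
```

```text
wl [ 93.2 -40.4  56. ] [0.4698 0.1916 0.034 ]
wr [93.4 44.7 55.4] [0.5548 0.1877 0.034 ]
wl in [ 96.9 -39.4  56. ] [0.4709 0.1952 0.034 ]
wr in [97.1 43.7 55.5] [0.5539 0.1914 0.034 ]
notch r [93.4 15.2 55.7] [0.5253 0.189  0.034 ]
ferr [ 95.4  -0.5 -22.2] [0.5102 0.1919 0.112 ]
```

step_arm([
  [3,2.4,0,-0.007,0,0,10],
  [3,2.4,20,-0.007,0,0,10],
  [3,2.4,40,-0.007,0,0,10],
  [3,2.4,52,-0.007,0,0,10],
  [3,2.4,60,-0.007,0,0,10],
  [3,2.4,66,-0.007,0,0,10],
  [3,2.4,66,-0.007,0,0,10],
])

```text
clock: 5.4
tcp_pos: [0.5086, 0.1008, 0.0239]
orientation: [2.272, 2.169, 0.0]
contact_force: [-0.1, 0.8, -3.9]
grip_width: 0.0269
gripper_force: 60.4
```

```bash
python3 -c "
from h import *
go((.5080,.1015,.0165),-2.6)"
```

```text
shift [ 0.6 -0.6  7.4] turn [ 0.0004  0.0002 -0.0011] at [0.5086 0.1008 0.0239] yang -2.66 t 5.4 F [-0.1  0.8 -3.9] w 0.026881580339454786
```

step_arm([
  [0,0,4,0,0,0,10],
  [0,0,7,0,0,0,10],
  [0,0,7,0,0,0,10],
  [0,0,7,0,0,0,35],
  [0,0,7,0,0,0,60],
  [0,0,7,0,0,0,60],
  [0,0,7,0,0,0,60],
])

```text
clock: 6.1
tcp_pos: [0.5089, 0.1012, 0.0176]
orientation: [2.271, 2.169, 0.002]
contact_force: [-0.4, -1.0, -1.0]
grip_width: 0.06
gripper_force: 0.0
```

Run:
```python
from h import *
go((.5080,.1015,.0165),-2.6)
f=snap('wrist'); t=snap('scene')
a=cv2.resize(f['image'][:210],(800,300))
b=cv2.resize(t['image'][130:250,240:440],(500,300),interpolation=cv2.INTER_CUBIC)
c=np.zeros((600,800,3),np.uint8);c[:300]=a;c[300:,:500]=b
cv2.imwrite('pics/w4.png',c[:,:,::-1])
```

```text
shift [ 0.3 -1.   1.1] turn [ 0.0015 -0.0004 -0.0006] at [0.5089 0.1012 0.0176] yang -2.64 t 6.1 F [-0.4 -1.  -1. ] w 0.06002048982184336
```

View pics/w4.png

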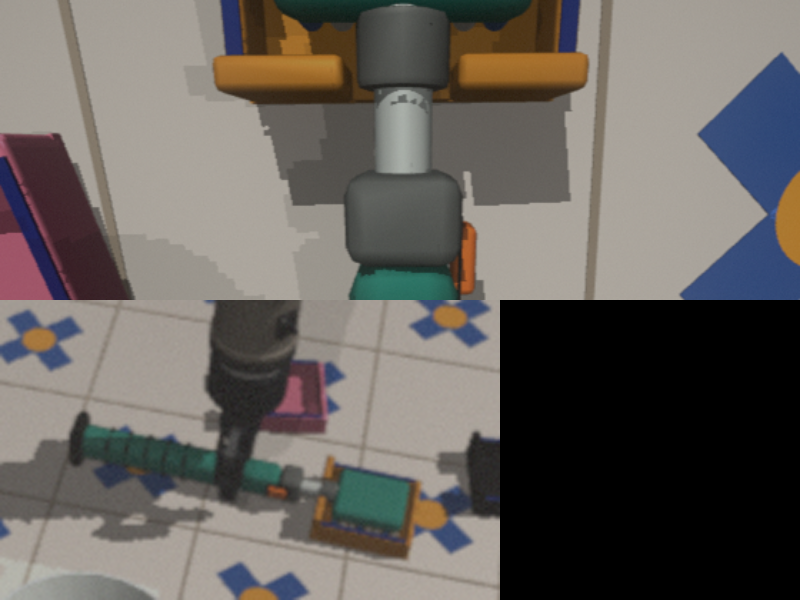

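The closed brush is seated. The ferrule lies in the notch at (403,60), the head is inside the dish, and the orange button sits at (467,258), 46 mm ahead of the TCP. Next I'll move the grasp onto the button.

step_arm([
  [23,-0.7,0,0,0,0,60],
  [46,-0.7,4,0,0,0,60],
  [46,-0.7,9,0,0,0,55],
  [46,-0.7,9,0,0,0,30],
  [46,-0.7,9,0,0,0,10],
  [46,-0.7,9,0,0,0,10],
  [46,-0.7,9,0,0,0,10],
  [46,-0.7,9,0,0,0,10],
], grip_force=60)

```text
clock: 7.0
tcp_pos: [0.5101, 0.1464, 0.0087]
orientation: [2.273, 2.168, 0.001]
contact_force: [-1.6, 0.4, 6.4]
grip_width: 0.0274
gripper_force: 59.2
```

step_arm([
  [0,0,0,0,0,0,10],
  [-8,0,0,0,0,0,10],
  [-18,0,0,0,0,0,10],
  [-28,0,0,0,0,0,10],
  [-38,0,0,0,0,0,10],
  [-48,0,0,0,0,0,10],
])

```text
clock: 7.6
tcp_pos: [0.5083, 0.0982, 0.0084]
orientation: [2.272, 2.168, 0.002]
contact_force: [2.9, 3.6, -0.2]
grip_width: 0.0272
gripper_force: 58.9
```

step_arm([
  [-10,0,0,0,0,0,10],
  [-20,0,0,0,0,0,10],
  [-30,0,0,0,0,0,10],
  [-40,0,0,0,0,0,10],
  [-47,0,0,0,0,0,10],
  [-49,0,0,0,0,0,10],
  [-51,0,0,0,0,0,10],
])

```text
clock: 8.3
tcp_pos: [0.5051, 0.048, 0.0081]
orientation: [2.272, 2.169, 0.0]
contact_force: [1.6, 2.5, -3.3]
grip_width: 0.0273
gripper_force: 59.2
```

step_arm([
  [-1.5,0,0,0,0,0,10],
  [-3,0,0,0,0,0,10],
  [-4,0,0,0,0,0,10],
  [-4,0,0,0,0,0,10],
])

```text
clock: 8.7
tcp_pos: [0.5051, 0.0442, 0.0081]
orientation: [2.271, 2.17, 0.0]
contact_force: [1.2, 2.2, -3.6]
grip_width: 0.0273
gripper_force: 59.2
```

Pulled 102 mm so far with no end stop. I'll keep going gently.

step_arm([
  [-1.5,0,0,0,0,0,10],
  [-3,0,0,0,0,0,10],
  [-4,0,0,0,0,0,10],
  [-4,0,0,0,0,0,10],
])

```text
clock: 9.1
tcp_pos: [0.5049, 0.0398, 0.0082]
orientation: [2.272, 2.169, 0.0]
contact_force: [-0.3, 2.3, -3.5]
grip_width: 0.0269
gripper_force: 59.2
```

step_arm([
  [-1,0,0,0,0,0,10],
  [-2,0,0,0,0,0,10],
  [-2,0,0,0,0,0,10],
])

```text
clock: 9.4
tcp_pos: [0.505, 0.0388, 0.0082]
orientation: [-2.271, -2.171, -0.002]
contact_force: [-0.3, 4.6, -5.4]
grip_width: 0.0274
gripper_force: 59.3
```

step_arm([
  [-1.5,0,0,0,0,0,10],
  [-2.5,0,0,0,0,0,10],
  [-2.5,0,0,0,0,0,10],
])

```text
clock: 9.7
tcp_pos: [0.5054, 0.0387, 0.0082]
orientation: [-2.268, -2.172, -0.004]
contact_force: [1.7, 11.7, -6.2]
grip_width: 0.0272
gripper_force: 59.4
```

The hard end is reached: 107.7 mm travelled, which is 7 mm of dish play plus 100.5 mm. Next I'll release.

step_arm([
  [0,0,0,0,0,0,30],
  [1,0,0,0,0,0,40],
  [1,0,0,0,0,0,55],
  [1,0,0,0,0,0,55],
  [1,0,0,0,0,0,55],
  [1,0,0,0,0,0,55],
])

```text
clock: 10.3
tcp_pos: [0.505, 0.0363, 0.0084]
orientation: [2.272, 2.169, 0.001]
contact_force: [-0.1, -0.3, -0.6]
grip_width: 0.0551
gripper_force: 0.0
```

Run:
```python
from h import *
o=r.get_obs();print(o['tcp_pos'],o['contact_force'])
f=snap('wrist'); t=snap('scene')
a=cv2.resize(f['image'][:245],(800,350))
b=cv2.resize(t['image'][140:240,200:440],(600,250),interpolation=cv2.INTER_CUBIC)
c=np.zeros((600,800,3),np.uint8);c[:350]=a;c[350:,:600]=b
cv2.imwrite('pics/w5.png',c[:,:,::-1])
```

```text
[0.50499352 0.03632834 0.00835022] [-0.07255253 -0.29018934 -0.56286353]
```

View pics/w5.png

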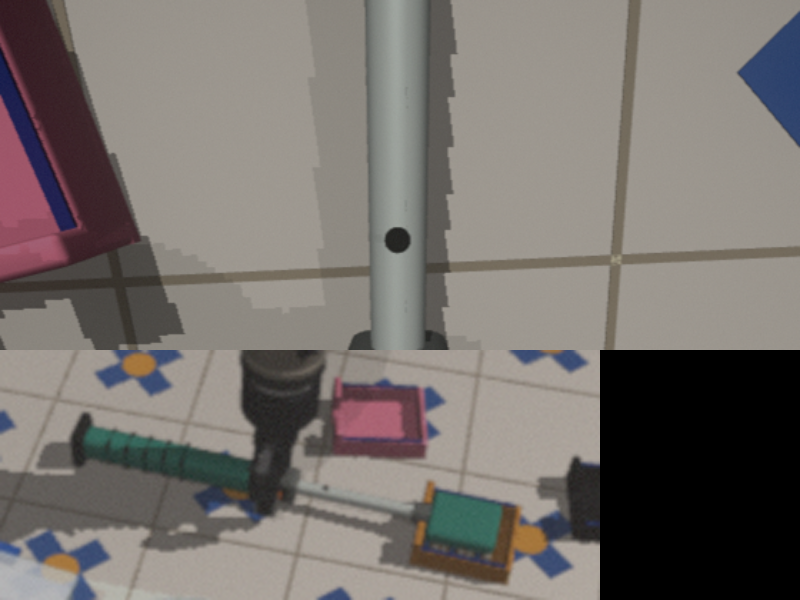

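The extended tube shows the spare hole at (397,240), and the head is still in the dish. I'll back off along the handle, then check the button before gripping.

step_arm([
  [-14,0,0,0,0,0,60],
  [-28,0,0,0,0,0,60],
  [-28,0,0,0,0,0,60],
])

```text
clock: 10.7
tcp_pos: [0.5034, 0.0052, 0.0084]
orientation: [2.276, 2.163, -0.0]
contact_force: [-0.1, -0.5, 0.8]
grip_width: 0.0601
gripper_force: 0.0
```

Run:
```python
from h import *
o=r.get_obs();print(o['tcp_pos'],o['contact_force'],o['clock'])
f=snap('wrist')
cv2.imwrite('pics/w6.png',cv2.resize(f['image'][110:320,210:350],(400,600),interpolation=cv2.INTER_CUBIC)[:,:,::-1])
```

```text
[0.50338016 0.00521154 0.008429  ] [-0.11602012 -0.46802562  0.78198506] 10.7
```

View pics/w6.png

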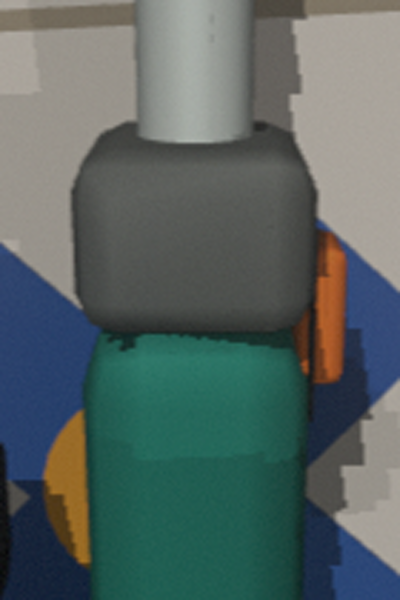

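The button stands fully out (right edge at (345,305), against the collar edge at 315), so the tube is locked. Now I'll grip and lift.

step_arm([
  [5,0,1,0,0,0,40],
  [5,0,1,0,0,0,10],
  [5,0,1,0,0,0,10],
  [5,0,1,0,0,0,10],
  [5,0,1,0,0,0,10],
  [5,0,1,0,0,0,10],
  [5,0,1,0,0,0,10],
  [5,0,1,0,0,0,10],
], grip_force=90)

```text
clock: 11.55
tcp_pos: [0.5037, 0.0149, 0.0073]
orientation: [-2.27, -2.171, -0.002]
contact_force: [-2.3, 4.3, 3.9]
grip_width: 0.0267
gripper_force: 88.4
```

step_arm([
  [0,0,-8,0,0,0,10],
  [0,0,-25,0,0,0,10],
  [0,0,-45,0,0,0,10],
  [0,0,-70,0,0,0,10],
  [0,0,-95,0,0,0,10],
  [0,0,-110,0,0,0,10],
  [0,0,-115,0,0,0,10],
  [0,0,-115,0,0,0,10],
])

```text
clock: 12.35
tcp_pos: [0.504, 0.0135, 0.1224]
orientation: [2.271, 2.169, 0.002]
contact_force: [-0.6, -0.5, -3.3]
grip_width: 0.0268
gripper_force: 89.8
```

step_arm([
  [0,0,0,0,0,0,10],
  [0,0,0,0,0,0,10],
  [0,0,0,0,0,0,10],
  [0,0,0,0,0,0,10],
  [0,0,0,0,0,0,10],
])

```text
clock: 12.85
tcp_pos: [0.5037, 0.0136, 0.122]
orientation: [2.272, 2.169, 0.0]
contact_force: [0.9, 0.3, -3.0]
grip_width: 0.0268
gripper_force: 89.8
```

Run:
```python
from h import *
go((.5034,.01,.12),-2.6)
f=snap('top'); im=cv2.cvtColor(f['image'],cv2.COLOR_RGB2HSV); m=cv2.inRange(im,(70,80,30),(95,255,255))
n,l,s,c=cv2.connectedComponentsWithStats(m)
for j in range(1,n):
    if s[j,4]>60:
        v,u=np.where(l==j); print(s[j],np.median([px(f,a,b) for a,b in zip(u,v)],0).round(3))
f=snap('wrist')
for u,v in((405,320),(405,215),(404,100),(403,60),(402,20)): print(px(f,u*.7,v*.7).round(3))
```

```text
shift [-3.6 -0.1  2. ] turn [ 0.0005  0.0002 -0.0007] at [0.5037 0.0136 0.122 ] yang -2.64 t 12.85 F [ 0.9  0.3 -3. ] w 0.02679582847134669
[156 230  31  27 753] [0.514 0.228 0.151]
[293 242  56  14 568] [ 0.497 -0.108  0.154]
[0.506 0.05  0.157]
[0.507 0.072 0.15 ]
[0.508 0.096 0.149]
[0.508 0.104 0.148]
[0.508 0.111 0.15 ]
```

```bash
python3 -c "
from bench import r
print(r.hand_in())"
```

```text
the job is handed in; nothing more can be done
None
```

The job is handed in (result not reported back): the arm is holding the brush about 12 cm up, roughly level and clear of the dish, drawn out to the second stop, and the button looked fully out just before the final grip.

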